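# Weigh the toy barn on the counter's hook scale

## Robot

A 6-joint arm with a two-finger parallel gripper is mounted at the origin on the work surface. World frame = base frame: x ahead of the robot, y to its left, z up, the work surface at z = 0. Lengths are in m, angles in rad, forces in N, time in s.
With the tool pointing down it reaches from about 0.35 to 0.975 m from the base axis. Payload 4.9 kg.
Tool frame: the origin (TCP) lies on the centre line of the jaws, within the pads' length; the fingertips stand manip.tip_reach ahead of it and the grasp point (between the pads) is the TCP (manip.tip_reach is the distance from the TCP to the fingertips, in m); z points along the fingers, y is the line along which they close (so a half turn about z gives the same grasp; the last joint's range is limited). The gripper opens to 85 mm and grips with 20 to 120 N. Pads are 22 mm wide; open, the fingers measure 114 mm over their backs; the gripper's body (76 mm by 85 mm) begins 54 mm behind the grasp point. The pads swing forward as they close: fully open they stand 13 mm farther back than shut.
Start: joints at [1.174, 0.053, 1.613, -0, 1.476, -0.119], TCP at [0.171, 0.601, 0.25] pointing down, gripper open.
Joint ranges: [-3.01, 3.01], [-1.01, 2.22], [0.06, 2.58], [-1.02, 4.17], [0.09, 2.62], [-3.14, 3.14]. Speed limits (rad/s): [2.57, 2.57, 3.14, 3.14, 3.14, 3.14].

## Interface

Orientations are given as a unit quaternion [w, x, y, z].
In Python, from plant import manip gives the robot as it stands. The module is installed in compiled form; this text tells all that it offers.
- The arm moves only by the tool move_arm, never from a script. Its argument "rows" is a list of rows, each a list of 7 numbers: the shift along the tool's x, y, z in cm, then the turn, a rotation vector about the tool's x, y, z in degrees, then the opening, from -1 (shut) to 1 (fully open). In form: [[tx, ty, tz, ax, ay, az, jaw], ...]. A call has 1 to 20 rows; each row shifts and turns the commanded pose from where the row before left it, along the tool's axes as they then stand; what a row does not reach is not made up. A row lasts 1/12 s, in which the tool goes at most 41.7 mm and 7.16 degrees, less where a joint would pass 70% of its speed; a pose out of reach is approached as far as the arm can. A call is refused whole if a number of a shift passes 4.17 or a number of a turn 7.16, either way. A call with a gripper value outside its range is refused whole. The fingers move at their own pace and stop on an object; the grip force is fixed at half the most. Time passes only in rows, so rows that do not move let the fingers close. It gives the time, the measured TCP pose, the force, the opening and the grip force at its end, in the units of the state.
- manip.state(): the state, without advancing time (a new reading comes with each control period).
- manip.grab_frame(name): name is "side" or "top" or "wrist"; returns a dict with "img" (480x640x3 uint8, blue, green, red), "mtx" (3x3 intrinsics, pixels), "R" (3x3) and "t" (3): a world point X has camera coordinates R X + t. Camera axes: x right, y down, z forward; pixel columns grow to the right and rows downward; lengths in m; the calibration is good to about 2 mm. A picture is of the moment at which its call begins. There is no depth.
- manip.job_done(): hands the job in; it is judged then, once.
The state is a dict: "time": time; "joint_pos": joint angles; "joint_vel": joint speeds; "joint_efforts": joint torques, N m; "tool_pos": TCP position; "tool_rot": TCP orientation; "contact_force": force on the tool from outside, world axes, zero at the start; "ft_torque": the same for the moment, N m; "gripper_width": opening from 0.0 (shut) to 1.0 (fully open); "grasp_force": force on a finger pad.
Only numpy, scipy, OpenCV 4.12 (cv2) and the standard library are available. Lean on these libraries where they do the work, as an engineer would, in place of code of your own. Each camera call takes 0.05 s, during which the arm holds its last target. There are 200 camera calls.

## Task

Weigh the wooden toy barn, the one with the pitched roof, for posting: hang it by its carrying handle on the hook of the spring scale. Keep your hand close around the handle until the spring has taken the weight and the barn has come to rest, then take your hand away, leaving it hanging still and upright. Leave the toy tool caddy and the toy car where they stand.

Things in the scene. Friction and masses are not known exactly. Their poses are not given: they have to be found in the camera images.
- barn: Plain wood toy barn, 0.26-0.48 kg, 66 (x) x 100 (y) mm, pitched roof, ridge along y 90 mm up. Origin: centre of underside, z up. On the ridge a rigid upright loop handle in the y-z plane: 56 mm wide outside, 38 inside (y), 14 thick (x); window 90-145 mm up, top bar 145-155 mm up. Grip it from above across the outsides of its two legs (56 mm, closing along y): the window stays free for the hook.
- hook_seat (a point): Centre of the top of the level hook seat, 235 mm up unloaded; bar rests here. Axes: z up, x to the scale's column, which is 80 mm behind, 260 mm high, fixed. Hook: steel strap 12 mm wide (y), 6 thick, running to -x; a 12 mm step up 21 mm behind the centre, upturned tip 14 mm high in front, ending at x = -27 mm. Sinks on a 150 N/m spring (17-31 mm under the barn), bobs about 1 s if loaded suddenly.
- caddy: Bystander: plain wood toy tool caddy, a low open tray 75 (x) x 115 (y) x 38 mm with pegs and blocks, no roof, with a loop handle like the barn's; 113 mm high over all. Origin: centre of the underside. Leave alone.
- car: Bystander: plain wood toy car, 72 (x) x 120 (y, its length) x 60 mm high, no handle. Origin: centre of the underside. Leave alone.
Not all that is in view belongs to the job. Leave any pink or yellow look-alike of the barn alone.

How it is judged:
On the way:
1. the barn hangs by its handle bar on the hook's seat, the spring has taken its weight (hook at least 12 mm down) and the barn is at rest, while the hand is still within 90 mm of the seat (x of barn in the frame of hook_seat between -0.02 and 0.02 m and y of barn in the frame of hook_seat between -0.02 and 0.02 m and z of barn in the frame of hook_seat between -0.155 and -0.135 m and height (world z) of hook_seat below 0.223 m and height (world z) of barn above 0.025 m and linear speed of barn below 0.02 m/s and angular speed of barn below 0.3 rad/s and distance between the grasp point and hook_seat below 0.09 m), for 0.3 s.
At the end, for the whole second after the job is handed in: The barn hangs on the hook, hand off: its axis within 20 mm of the seat's centre in x and y, its bar within 10 mm of the seat in height, the hook at least 12 mm down, the barn 25 mm or more above the table, upright within 10 degrees, at rest (under 20 mm/s, 0.3 rad/s) (x of barn in the frame of hook_seat between -0.02 and 0.02 m and y of barn in the frame of hook_seat between -0.02 and 0.02 m and z of barn in the frame of hook_seat between -0.155 and -0.135 m and height (world z) of hook_seat below 0.223 m and height (world z) of barn above 0.025 m and linear speed of barn below 0.02 m/s and angular speed of barn below 0.3 rad/s and angle between barn's own z axis and vertical below 0.18 rad and contact force between the fingers and barn below 0.1 N); the robot touches nothing.
It fails at once if the toy tool caddy is moved more than 30 mm (distance of caddy from where it was at the start of the episode above 0.03 m).
It fails at once if the toy car is moved more than 30 mm (distance of car from where it was at the start of the episode above 0.03 m).
It also fails if it takes over 45 s, if anything falls off the work surface, if the arm or the gripper's body presses on something with over 40 N, if the wrist force passes 120 N, or if a joint passes its speed limit or range.

## Working session

There is one attempt and no reset: what is moved stays moved. The work goes in short steps, Python scripts to look and compute and a tool call to move; the robot and the scene stay as the last step left them, time stands still between calls to the robot, and variables do not carry over. Pictures are saved under pics/ and viewed, at most 10 in all, crops included, and the job is handed in when it is done.

Besides the shell and the picture viewer there is one more tool, called after "Call:" as a command line: name --pt "numbers of a row" for each row, then --argument value for the rest. move_arm: Moves the arm, as the interface text tells. Its arguments: {"type":"object","properties":{"rows":{"type":"array","items":{"type":"array","items":{"type":"number"}}}},"required":["rows"]}

```bash
mkdir -p pics; python3 - <<'E'
from plant import manip
import cv2,numpy as np
s=manip.state();print(s['time'],s['tool_pos'],s['tool_rot'],s['gripper_width'],manip.tip_reach)
for n in("side","top"):
    f=manip.grab_frame(n);cv2.imwrite(f"pics/{n}0.png",f["img"]);np.savez(f"{n}0.npz",**f);print(n,-f["R"].T@f["t"],f["R"][2])
E
```

```text
0.0 [0.1711835  0.60048252 0.24904682] [-2.58315452e-04  1.38464524e-01  9.90366854e-01 -1.00136929e-03] 0.9988820562312025 0.019
side [ 0.22615293 -0.63852796  1.13490114] [ 0.191358    0.59747873 -0.77871772]
top [0.39465602 0.10562871 1.0581083 ] [ 0.0686601  -0.01689425 -0.99749706]
```

View pics/side0.png

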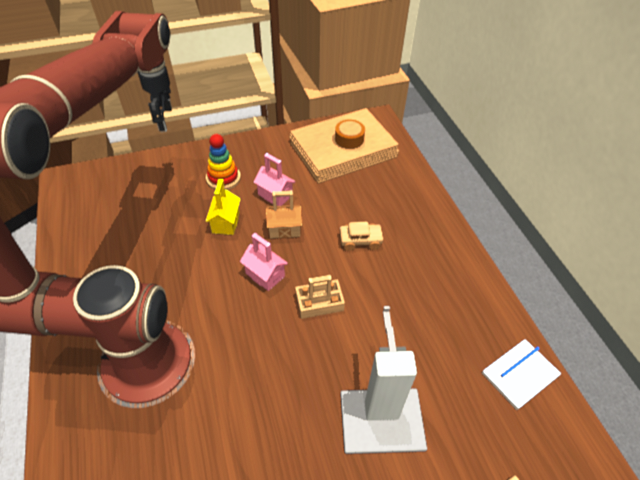

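View pics/top0.png

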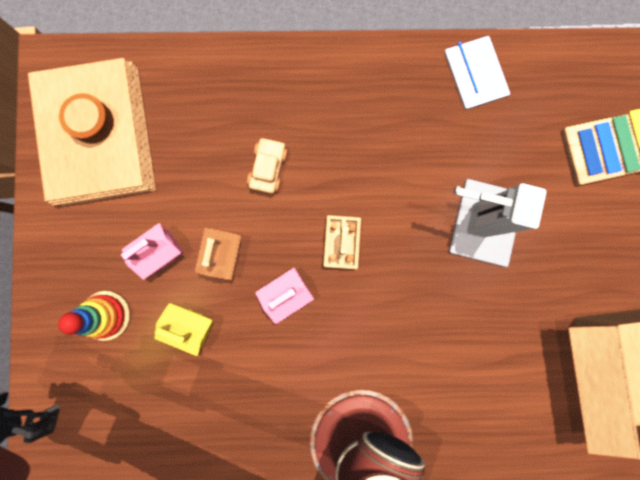

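The side view shows the wooden barn at about (284,222) with its handle at (283,200), and the hook running from (391,350) to its tip at (387,312). In the top view the barn is at (218,254) with its handle at (208,253), and the hook runs from (512,203) to (459,191). I'll zoom in on these.

```bash
python3 - <<'E'
import cv2,numpy as np
s=cv2.imread("pics/side0.png");t=cv2.imread("pics/top0.png")
def c(i,x,y,w,h,k=5): return cv2.resize(i[y:y+h,x:x+w],(400,300),interpolation=cv2.INTER_CUBIC)
a=np.hstack([c(s,250,180,80,60),c(t,180,220,80,60)])
b=np.hstack([c(s,350,300,80,60),c(t,450,165,80,60)])
cv2.imwrite("pics/z0.png",np.vstack([a,b]))
E
```

```text
(no output)
```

View pics/z0.png

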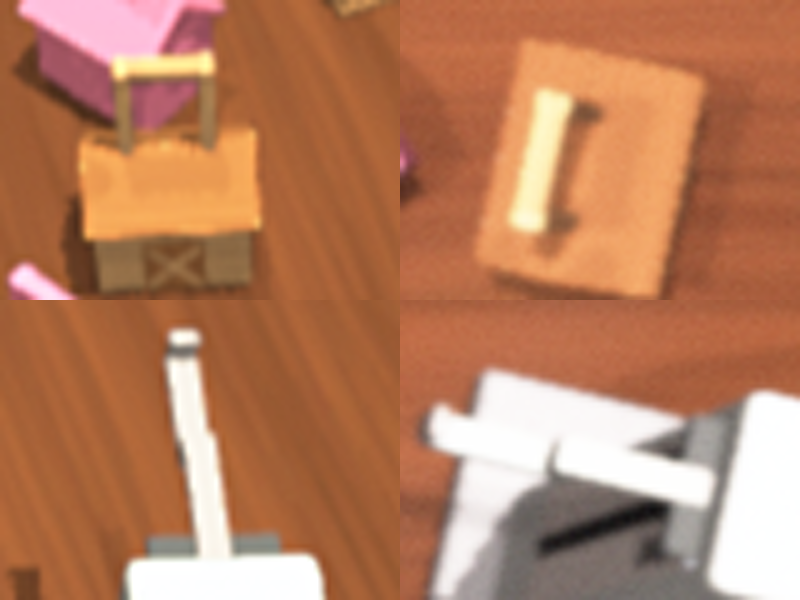

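```bash
cat > h.py <<'E'
import cv2,numpy as np
def tri(views,pix):
    "views: dicts with mtx,R,t ; linear triangulation + reproj error"
    P=[v["mtx"]@np.c_[v["R"],v["t"]] for v in views]
    X=cv2.triangulatePoints(P[0],P[1],np.float64(pix[0]),np.float64(pix[1])).ravel();X=X[:3]/X[3]
    e=[np.linalg.norm(proj(v,X)-p) for v,p in zip(views,pix)]
    return X,np.round(e,1)
def proj(v,X):
    c=v["mtx"]@(v["R"]@X+v["t"]);return c[:2]/c[2]
E
python3 - <<'E'
from h import *
np.set_printoptions(precision=4,suppress=True)
V=[np.load("side0.npz"),np.load("top0.npz")]
for n,a,b in [("bar top c",(282.6,192.8),(207.8,251.8)),("bar endA(+x)",(292.4,191.8),(210.2,238.8)),("bar endB",(273,193.6),(205.4,265.4)),
 ("tip top",(386.6,307.2),(458.2,190)),("step top edge",(390.8,326.8),(480.3,196.6)),
 ("strap far",(393,350),(511,202.5)),("caddy handle",(320,280),(342,238)),("car roof",(358,229),(267,161))]:
    print(n,*tri(V,(a,b)))
E
```

```text
bar top c [0.4347 0.3118 0.1551] [0.7 1.1]
bar endA(+x) [0.4609 0.3066 0.1563] [0.8 1.3]
bar endB [0.4082 0.3164 0.1553] [0.8 1.4]
tip top [ 0.5347 -0.163   0.2496] [1.  1.3]
step top edge [ 0.525  -0.2055  0.2443] [1.9 2.6]
strap far [ 0.5094 -0.2576  0.2511] [0.8 1. ]
caddy handle [0.459  0.0404 0.0999] [0.1 0.1]
car roof [0.6305 0.2029 0.0595] [2. 3.]
```

Call:
move_arm --pt "0 0 -0.4 0 0 7.05 1" --pt "0 0 -0.4 0 0 7.05 1" --pt "0 0 -0.4 0 0 7.05 1" --pt "0 0 -0.4 0 0 7.05 1" --pt "0 0 -0.4 0 0 7.05 1" --pt "0 0 -0.4 0 0 7.05 1" --pt "0 0 -0.4 0 0 7.05 1" --pt "0 0 -0.4 0 0 7.05 1" --pt "0 0 -0.4 0 0 7.05 1" --pt "0 0 -0.4 0 0 7.05 1" --pt "0 0 0 0 0 7.05 1" --pt "0 0 0 0 0 7.05 1" --pt "0 0 0 0 0 0 1"

```text
time: 1.18
tool_pos: [0.1713, 0.6008, 0.2897]
tool_rot: [0.0, 0.77, 0.639, -0.0]
contact_force: [-0.4, 0.3, -0.1]
gripper_width: 1.0
grasp_force: 0.0
```

Call:
move_arm --pt "-1.7 2.2 0 0 0 0 1" --pt "-1.7 2.2 0 0 0 0 1" --pt "-1.7 2.2 0 0 0 0 1" --pt "-1.7 2.2 0 0 0 0 1" --pt "-1.7 2.2 0 0 0 0 1" --pt "-1.7 2.2 0 0 0 0 1" --pt "-1.7 2.2 0 0 0 0 1" --pt "-1.7 2.2 0 0 0 0 1" --pt "-1.7 2.2 0 0 0 0 1" --pt "-1.7 2.2 0 0 0 0 1" --pt "-1.7 2.2 0 0 0 0 1" --pt "-1.7 2.2 0 0 0 0 1" --pt "-1.7 2.2 0 0 0 0 1" --pt "-1.5 2.6 0 0 0 0 1" --pt "0 0 0 0 0 0 1" --pt "0 0 0 0 0 0 1" --pt "0 0 0 0 0 0 1"

```text
time: 2.6
tool_pos: [0.4348, 0.3121, 0.2899]
tool_rot: [-0.0, 0.768, 0.64, -0.0]
contact_force: [-0.5, -0.7, 0.0]
gripper_width: 1.003
grasp_force: 0.0
```

```bash
cat >> h.py <<'E'
def off(s,target,bar_yaw):
    "tool-frame shift cm to target and turn about tool z (deg) so tool y lies along bar_yaw (deg)"
    from scipy.spatial.transform import Rotation as Ro
    w,x,y,z=s["tool_rot"];R=Ro.from_quat([x,y,z,w]).as_matrix()
    yaw=np.degrees(np.arctan2(R[1,1],R[0,1]))
    d=(yaw-bar_yaw+90)%180-90
    print("t",s["time"],"pos",np.round(s["tool_pos"],4),"yaw",round(yaw,2),"tilt z",np.round(R[:,2],4))
    print("shift cm",np.round(100*R.T@(np.array(target)-s["tool_pos"]),2),"turn z",round(d,2),"w",s["gripper_width"],"f",s["contact_force"],s["grasp_force"])
E
python3 - <<'E'
from h import *
from plant import manip
off(manip.state(),[.4347,.3118,.130],-10.5)
f=manip.grab_frame("wrist");cv2.imwrite("pics/w1.png",f["img"]);np.savez("w1.npz",**f)
print(proj(f,np.array([.4347,.3118,.155])))
E
```

```text
t 2.6 pos [0.4348 0.3121 0.2899] yaw -10.43 tilt z [-9.e-04  0.e+00 -1.e+00]
shift cm [-3.000e-02  1.000e-02  1.599e+01] turn z 0.07 w 1.002551111439121 f [-0.48119067 -0.73108489  0.02982754] 0.0
[319.35754171 236.55879158]
```

View pics/w1.png

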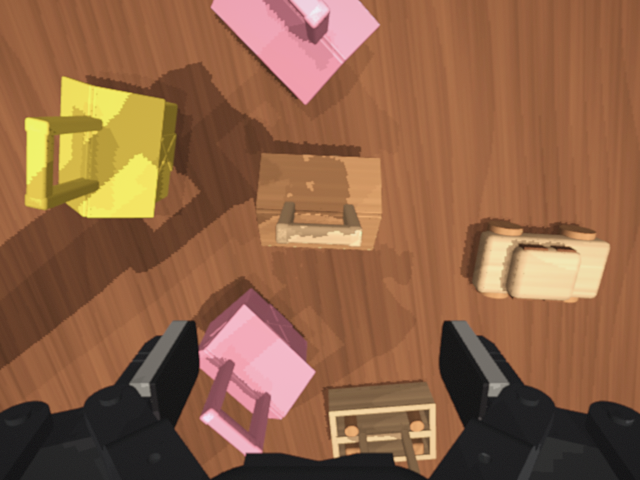

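The wrist view shows the bar's top centred at (319,236), as predicted, and level in the picture. The grasp point is confirmed, so I'll go down and grip.

Call:
move_arm --pt "0 0 2 0 0 0 1" --pt "0 0 2 0 0 0 1" --pt "0 0 2 0 0 0 1" --pt "0 0 2 0 0 0 1" --pt "0 0 2 0 0 0 1" --pt "0 0 2 0 0 0 1" --pt "0 0 1 0 0 0 1" --pt "0 0 1 0 0 0 1" --pt "0 0 1 0 0 0 1" --pt "0 0 1 0 0 0 1" --pt "0 0 0 0 0 0 1" --pt "0 0 0 0 0 0 1"

```text
time: 3.65
tool_pos: [0.435, 0.3121, 0.1301]
tool_rot: [-0.0, 0.769, 0.639, -0.0]
contact_force: [0.9, 0.6, 0.2]
gripper_width: 0.998
grasp_force: 0.0
```

Call:
move_arm --pt "0 0 0 0 0 0 -1" --pt "0 0 0 0 0 0 -1" --pt "0 0 0 0 0 0 -1" --pt "0 0 0 0 0 0 -1" --pt "0 0 0 0 0 0 -1" --pt "0 0 0 0 0 0 -1" --pt "0 0 0 0 0 0 -1" --pt "0 0 0 0 0 0 -1" --pt "0 0 0 0 0 0 -1" --pt "0 0 0 0 0 0 -1"

```text
time: 4.48
tool_pos: [0.4356, 0.3126, 0.1316]
tool_rot: [-0.0, 0.769, 0.639, 0.001]
contact_force: [-2.6, 0.1, 5.8]
gripper_width: 0.645
grasp_force: 64.1
```

Call:
move_arm --pt "0 0 -0.5 0 0 0 -1" --pt "0 0 -1 0 0 0 -1" --pt "0 0 -1.5 0 0 0 -1" --pt "0 0 -2 0 0 0 -1" --pt "0 0 -2 0 0 0 -1" --pt "0 0 -2 0 0 0 -1" --pt "0 0 -2 0 0 0 -1" --pt "0 0 -2 0 0 0 -1" --pt "0 0 -2 0 0 0 -1" --pt "0 0 -2 0 0 0 -1" --pt "0 0 -2 0 0 0 -1" --pt "0 0 -1 0 0 0 -1" --pt "0 0 0 0 0 0 -1" --pt "0 0 0 0 0 0 -1" --pt "0 0 0 0 0 0 -1" --pt "0 0 0 0 0 0 -1"

```text
time: 5.82
tool_pos: [0.4345, 0.3117, 0.3281]
tool_rot: [-0.0, 0.769, 0.639, -0.002]
contact_force: [-0.1, 0.1, -3.5]
gripper_width: 0.65
grasp_force: 64.2
```

```bash
python3 - <<'E'
from h import *
from plant import manip
s=manip.state()
seat=np.array([.5293,-.1855]);u=np.array([-.258,-.966])
p=seat-.10*u;print(p)
off(s,[*p,.33],-15)
f=manip.grab_frame("side");np.savez("s2.npz",**f)
t=manip.grab_frame("top");np.savez("t2.npz",**t)
g=manip.grab_frame("wrist")
X=np.array([*s["tool_pos"][:2],s["tool_pos"][2]+.025]);print(proj(f,X),proj(t,X),proj(g,X))
def c(i,p,k=None): x,y=(int(v) for v in p);return cv2.resize(i[max(y-60,0):y+60,max(x-40,0):x+40],(320,480),interpolation=cv2.INTER_CUBIC)
cv2.imwrite("pics/lift.png",np.hstack([c(f["img"],proj(f,X)),cv2.resize(g["img"],(480,360)).copy() if 0 else cv2.resize(g["img"],(480,480))]))
E
```

```text
[ 0.5551 -0.0889]
t 5.8167 pos [0.4345 0.3117 0.3281] yaw -10.52 tilt z [-0.0031 -0.0017 -1.    ]
shift cm [-37.18  19.17  -0.16] turn z 4.48 w 0.6496673616383777 f [-0.06864291  0.08844009 -3.53017608] 64.1540431114845
[278.31038936 135.47103319] [178.896397   245.73027881] [319.2366224  402.34769629]
```

View pics/lift.png

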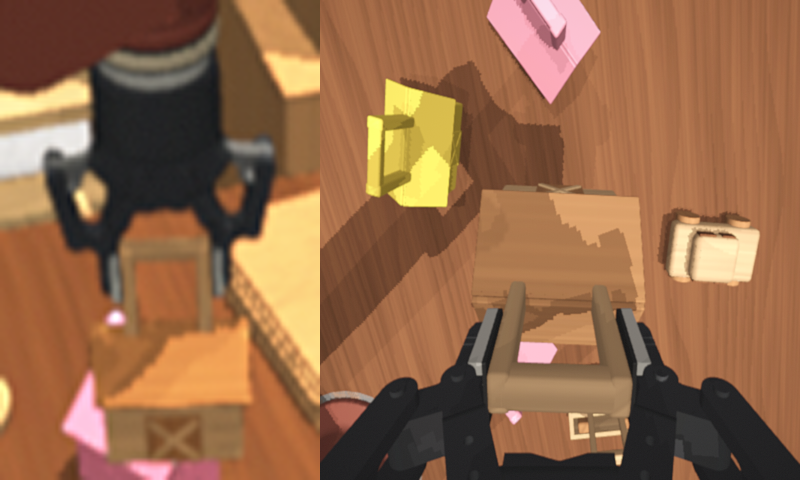

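Both views show the barn held upright, with the pads on the outsides of the handle legs and the window free. The weight reads about 3.5 N, which means roughly 23 mm of sink.

Call:
move_arm --pt "-0.5 0.26 0 0 0 0 -1" --pt "-1 0.52 0 0 0 0 -1" --pt "-1.5 0.77 0 0 0 0 -1" --pt "-2.1 1.08 0 0 0 0 -1" --pt "-2.6 1.34 0 0 0 0 -1" --pt "-2.6 1.34 0 0 0 0 -1" --pt "-2.6 1.34 0 0 0 0 -1" --pt "-2.6 1.34 0 0 0 0 -1" --pt "-2.6 1.34 0 0 0 0 -1" --pt "-2.6 1.34 0 0 0 0 -1" --pt "-2.6 1.34 0 0 0 0 -1" --pt "-2.6 1.34 0 0 0 0 -1" --pt "-2.6 1.34 0 0 0 0 -1" --pt "-2.6 1.34 0 0 0 0 -1" --pt "-2.1 1.1 0 0 0 0 -1" --pt "-2 1.03 0 0 0 0 -1" --pt "-1.5 0.77 0 0 0 0 -1" --pt "-1 0.5 0 0 0 0 -1" --pt "-0.5 0 0 0 0 0 -1" --pt "0 0 0 0 0 0 -1"

```text
time: 7.63
tool_pos: [0.556, -0.1, 0.3302]
tool_rot: [-0.0, 0.769, 0.639, -0.0]
contact_force: [0.2, -0.1, -2.6]
gripper_width: 0.65
grasp_force: 64.3
```

Call:
move_arm --pt "0 0 0 0 0 1.5 -1" --pt "0 0 0 0 0 1.5 -1" --pt "0 0 0 0 0 1.5 -1" --pt "0 0 0.5 0 0 0 -1" --pt "0 0 1 0 0 0 -1" --pt "0 0 1.2 0 0 0 -1" --pt "0 0 1.2 0 0 0 -1" --pt "0 0 1.2 0 0 0 -1" --pt "0 0 1.2 0 0 0 -1" --pt "0 0 1.2 0 0 0 -1" --pt "0 0 0.7 0 0 0 -1" --pt "0 0 0.2 0 0 0 -1" --pt "0 0 0 0 0 0 -1" --pt "0 0 0 0 0 0 -1" --pt "0 0 0 0 0 0 -1"

```text
time: 8.88
tool_pos: [0.5569, -0.0992, 0.2474]
tool_rot: [0.001, 0.793, 0.609, 0.001]
contact_force: [-0.5, -0.5, -2.8]
gripper_width: 0.644
grasp_force: 64.3
```

```bash
python3 - <<'E'
from h import *
from plant import manip
s=manip.state()
seat=np.array([.5293,-.1855])
off(s,[*seat,.2435],-15)
f=manip.grab_frame("side");np.savez("s3.npz",**f)
t=manip.grab_frame("top");np.savez("t3.npz",**t)
S=np.array([*seat,.235]);print(proj(f,S),proj(t,S))
def c(i,p): x,y=(int(v) for v in p);return cv2.resize(i[y-75:y+75,x-50:x+50],(400,600),interpolation=cv2.INTER_CUBIC)
cv2.imwrite("pics/pre.png",np.hstack([c(f["img"],proj(f,S)),c(t["img"],proj(t,S))]))
E
```

```text
t 8.8833 pos [ 0.5569 -0.0992  0.2474] yaw -15.02 tilt z [ 1.8e-03 -6.0e-04 -1.0e+00]
shift cm [-9.05 -0.43  0.39] turn z -0.02 w 0.6444849410697996 f [-0.54568792 -0.50212962 -2.82667364] 64.25577289162902
[386.56912286 320.7191754 ] [468.09957373 192.77105263]
```

View pics/pre.png

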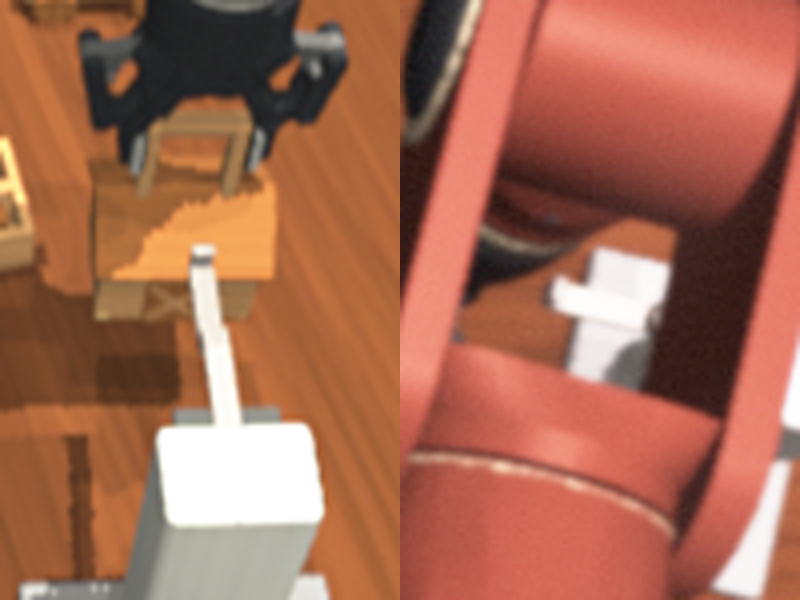

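The side view shows the hook tip at (203,255 in the crop), pointing at the handle window and a few mm off centre. I'll correct that while moving in.

Call:
move_arm --pt "-0.3 -0.2 0.1 0 0 0 -1" --pt "-0.6 -0.2 0.1 0 0 0 -1" --pt "-0.8 0 0 0 0 0 -1" --pt "-0.9 0 0 0 0 0 -1" --pt "-0.9 0 0 0 0 0 -1" --pt "-0.9 0 0 0 0 0 -1" --pt "-0.9 0 0 0 0 0 -1" --pt "-0.9 0 0 0 0 0 -1" --pt "-0.9 0 0 0 0 0 -1" --pt "-0.9 0 0 0 0 0 -1" --pt "-0.6 0 0 0 0 0 -1" --pt "-0.4 0 0 0 0 0 -1" --pt "0 0 0 0 0 0 -1" --pt "0 0 0 0 0 0 -1" --pt "0 0 0 0 0 0 -1" --pt "0 0 0 0 0 0 -1"

```text
time: 10.32
tool_pos: [0.5293, -0.1845, 0.2443]
tool_rot: [-0.0, 0.793, 0.609, 0.0]
contact_force: [-0.3, -0.1, -2.0]
gripper_width: 0.648
grasp_force: 64.2
```

```bash
python3 - <<'E'
from h import *
from plant import manip
s=manip.state()
seat=np.array([.5293,-.1855])
off(s,[*seat,.2205],-15)
f=manip.grab_frame("side");w=manip.grab_frame("wrist")
S=np.array([*seat,.235]);print(proj(f,S),proj(w,S))
x,y=(int(v) for v in proj(f,S))
cv2.imwrite("pics/in.png",np.hstack([cv2.resize(f["img"][y-60:y+60,x-40:x+40],(320,480),interpolation=cv2.INTER_CUBIC),w["img"][:,80:560]]))
E
```

```text
t 10.3167 pos [ 0.5293 -0.1845  0.2443] yaw -14.98 tilt z [ 1.e-04  2.e-04 -1.e+00]
shift cm [-0.1   0.03  2.38] turn z 0.02 w 0.6484285807937518 f [-0.25369908 -0.10734891 -1.96604413] 64.20604482555063
[386.56912286 320.7191754 ] [320.30027575 340.99418888]
```

View pics/in.png

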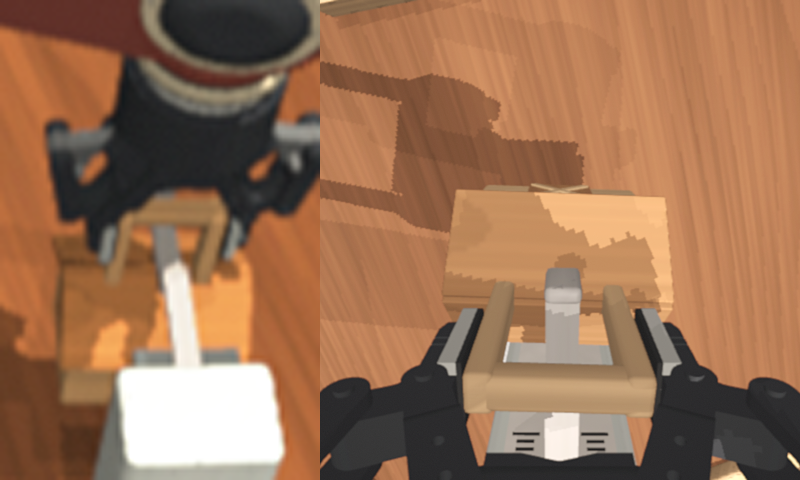

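The hook runs through the window, centred between the legs. Now I'll lower slowly.

Call:
move_arm --pt "-0.1 0 0.3 0 0 0 -1" --pt "0 0 0.5 0 0 0 -1" --pt "0 0 0.5 0 0 0 -1" --pt "0 0 0.4 0 0 0 -1" --pt "0 0 0.3 0 0 0 -1" --pt "0 0 0.3 0 0 0 -1" --pt "0 0 0.3 0 0 0 -1" --pt "0 0 0.3 0 0 0 -1" --pt "0 0 0.3 0 0 0 -1" --pt "0 0 0.3 0 0 0 -1" --pt "0 0 0.3 0 0 0 -1" --pt "0 0 0.2 0 0 0 -1" --pt "0 0 0 0 0 0 -1" --pt "0 0 0 0 0 0 -1" --pt "0 0 0 0 0 0 -1" --pt "0 0 0 0 0 0 -1"

```text
time: 11.75
tool_pos: [0.529, -0.1859, 0.2046]
tool_rot: [0.0, 0.793, 0.609, 0.0]
contact_force: [-0.8, 0.8, -0.5]
gripper_width: 0.648
grasp_force: 64.3
```

```bash
python3 - <<'E'
from h import *
from plant import manip
a=[]
for i in range(8):
    f=manip.grab_frame("side");s=manip.state();a.append(s["contact_force"])
print(np.mean(a,0),np.std(a,0))
off(s,[.5293,-.1855,.2],-15)
E
```

```text
[-0.8052848   0.38225761 -0.39121258] [0.27094528 0.51401066 0.63777284]
t 12.15 pos [ 0.529  -0.1859  0.2044] yaw -15.02 tilt z [ 3.e-04 -1.e-04 -1.e+00]
shift cm [0.04 0.01 0.44] turn z -0.02 w 0.6461401174574355 f [-0.64276734  0.91991657  0.13062013] 64.31168849696405
```

Call:
move_arm --pt "0 0 0.1 0 0 0 -1" --pt "0 0 0.1 0 0 0 -1" --pt "0 0 0 0 0 0 -1" --pt "0 0 0 0 0 0 -1" --pt "0 0 0 0 0 0 -1" --pt "0 0 0 0 0 0 -1" --pt "0 0 0 0 0 0 -1" --pt "0 0 0 0 0 0 -1" --pt "0 0 0 0 0 0 -1" --pt "0 0 0 0 0 0 -1"

```text
time: 12.98
tool_pos: [0.529, -0.1859, 0.2024]
tool_rot: [0.0, 0.793, 0.609, 0.0]
contact_force: [-0.2, -0.6, 0.5]
gripper_width: 0.647
grasp_force: 64.3
```

Call:
move_arm --pt "0 0 0 0 0 0 0.35" --pt "0 0 0 0 0 0 0.4" --pt "0 0 0 0 0 0 0.5" --pt "0 0 0 0 0 0 0.6" --pt "0 0 0 0 0 0 0.7" --pt "0 0 0 0 0 0 0.8" --pt "0 0 0 0 0 0 0.9" --pt "0 0 0 0 0 0 1" --pt "0 0 0 0 0 0 1" --pt "0 0 0 0 0 0 1" --pt "0 0 0 0 0 0 1" --pt "0 0 0 0 0 0 1" --pt "0 0 0 0 0 0 1" --pt "0 0 0 0 0 0 1" --pt "0 0 0 0 0 0 1" --pt "0 0 0 0 0 0 1" --pt "0 0 0 0 0 0 1" --pt "0 0 0 0 0 0 1" --pt "0 0 0 0 0 0 1" --pt "0 0 0 0 0 0 1"

```text
time: 14.65
tool_pos: [0.529, -0.1859, 0.2023]
tool_rot: [0.0, 0.793, 0.609, 0.0]
contact_force: [0.3, -0.9, -0.3]
gripper_width: 0.999
grasp_force: 0.0
```

```bash
python3 - <<'E'
from h import *
from plant import manip
off(manip.state(),[.5293,-.1855,.2],-15)
f=manip.grab_frame("side");w=manip.grab_frame("wrist")
x,y=386,321
cv2.imwrite("pics/rel.png",np.hstack([cv2.resize(f["img"][y-60:y+60,x-40:x+40],(320,480),interpolation=cv2.INTER_CUBIC),w["img"][:,80:560]]))
E
```

```text
t 14.65 pos [ 0.529  -0.1859  0.2023] yaw -15.02 tilt z [ 0.  0. -1.]
shift cm [0.04 0.02 0.23] turn z -0.02 w 0.9989139486778563 f [ 0.29276489 -0.88435283 -0.26905736] 0.0
```

View pics/rel.png

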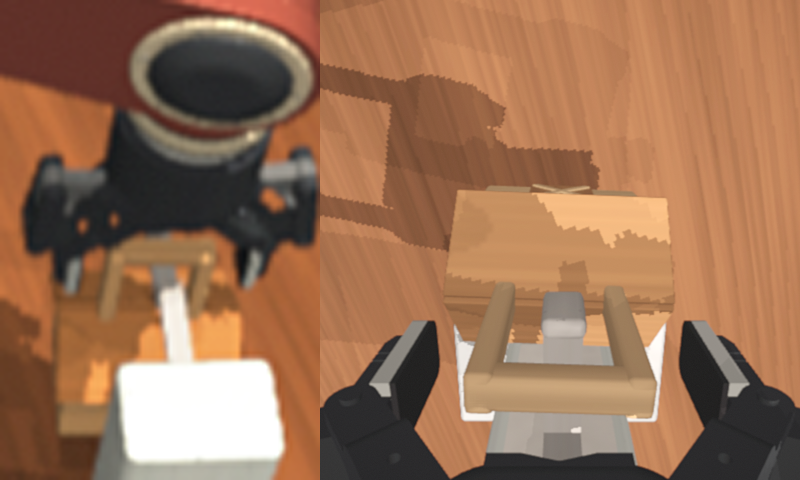

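The barn hangs upright on the hook with the open fingers clear on both sides of the handle. I'll raise the hand straight up.

Call:
move_arm --pt "0 0 -0.3 0 0 0 1" --pt "0 0 -0.6 0 0 0 1" --pt "0 0 -1 0 0 0 1" --pt "0 0 -1 0 0 0 1" --pt "0 0 -1 0 0 0 1" --pt "0 0 -1 0 0 0 1" --pt "0 0 -1.5 0 0 0 1" --pt "0 0 -1.5 0 0 0 1" --pt "0 0 -1.5 0 0 0 1" --pt "0 0 -1.5 0 0 0 1" --pt "0 0 -1.5 0 0 0 1" --pt "0 0 -1.5 0 0 0 1" --pt "0 0 -1 0 0 0 1" --pt "0 0 -1 0 0 0 1" --pt "0 0 0 0 0 0 1" --pt "0 0 0 0 0 0 1" --pt "0 0 0 0 0 0 1" --pt "0 0 0 0 0 0 1" --pt "0 0 0 0 0 0 1" --pt "0 0 0 0 0 0 1"

```text
time: 16.42
tool_pos: [0.5287, -0.1858, 0.3604]
tool_rot: [-0.001, 0.793, 0.609, -0.0]
contact_force: [-0.1, 0.4, -0.4]
gripper_width: 0.998
grasp_force: 0.0
```

```bash
python3 - <<'E'
from h import *
from plant import manip
w=manip.grab_frame("wrist");f=manip.grab_frame("side");w2=manip.grab_frame("wrist")
print(cv2.absdiff(w["img"],w2["img"]).mean())
for z in(.213,.218,.223): X=np.array([.529,-.1859,z+.01]);print(z,proj(f,X),proj(w,X)+[240,0])
x,y=386,321
cv2.imwrite("pics/end.png",np.hstack([cv2.resize(f["img"][y-60:y+60,x-40:x+40],(320,480),interpolation=cv2.INTER_CUBIC),w["img"][:,80:560]]))
E
```

```text
1.5568391927083334
0.213 [385.8186058  323.84175621] [559.90689482 235.13798328]
0.218 [386.10453086 322.6301973 ] [559.91926791 237.41068853]
0.223 [386.39261613 321.40948491] [559.93208958 239.76578798]
```

View pics/end.png

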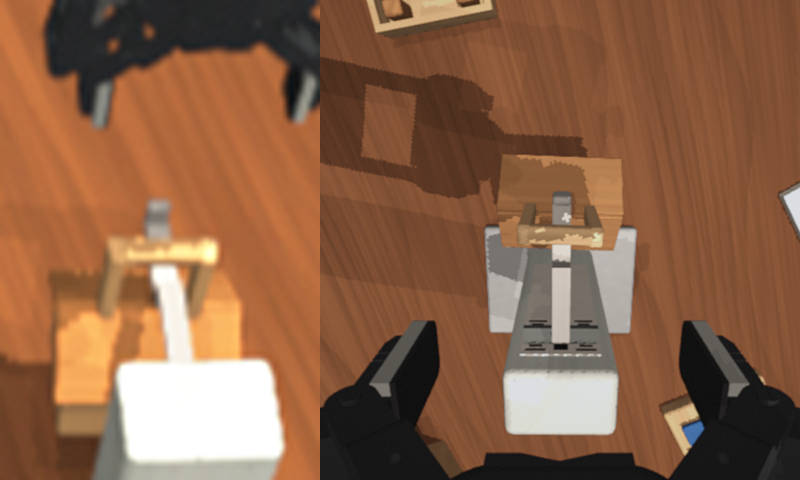

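The barn hangs upright and centred on the hook, with its bar at wrist-view row 234, about where a sunken hook should put it. The hand is well clear, so I'm handing in.

```bash
python3 -c "
from plant import manip
print(manip.job_done())"
```

```text
the job is handed in; nothing more can be done
None
```

The barn hangs upright on the scale hook by its handle, with the hand well clear; the job is handed in, and the hand-in gave no verdict.

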